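# Lay the second footpeg on its sloping draining rest

## Robot

A 6-joint arm with a two-finger parallel gripper is mounted at the origin on the work surface. World frame = base frame: x ahead of the robot, y to its left, z up, the work surface at z = 0. Lengths are in m, angles in rad, forces in N, time in s.
With the tool pointing down it reaches from about 0.275 to 0.75 m from the base axis. Payload 10.2 kg.
Tool frame: the origin (TCP) lies at the very end of the fingers, on their centre line; the grasp point (between the pads) lies 19 mm behind it; z points along the fingers, y is the direction in which the jaws open and shut (so a half turn about z gives the same grasp; the last joint's range is limited). The gripper opens to 85 mm and grips with 20 to 120 N. Pads are 22 mm wide; open, the fingers measure 114 mm over their backs; the gripper's body (76 mm by 85 mm) begins 54 mm behind the grasp point. The pads swing forward as they close: fully open they stand 13 mm farther back than shut.
Start: joints at [-1.57, 0.313, 1.498, -0, 1.331, -0.223], TCP at [0.117, -0.512, 0.201] pointing down, gripper open.
Joint ranges: [-2.94, 2.94], [-0.97, 2.17], [0.19, 2.56], [-1.23, 4.37], [0.02, 3.11], [-2.88, 2.88]. Speed limits (rad/s): [2.39, 2.39, 3.01, 3.14, 3.14, 3.14].

## Interface

Orientations are given as a unit quaternion [x, y, z, w].
In Python, from cell import monitor, cams, ticket gives the robot as it stands.
- The arm moves only by the tool drive_tool, never from a script. Its argument "rows" is text: rows parted by semicolons, each of 7 numbers parted by spaces: the turn, a rotation vector about the tool's x, y, z in degrees, then the shift along the tool's x, y, z in m, then the finger opening in m, from 0 to 0.0854. A call has exactly 8 rows; each row is the pose to reach, as a shift and turn from the pose commanded when the call began, along the tool's axes at that moment; what a row does not reach only later rows make up. A row lasts 1/10 s, in which the tool goes at most 50 mm and 8.59 degrees, less where a joint would pass 70% of its speed; a pose out of reach is approached as far as the arm can. A call with a gripper value outside its range is refused whole. The fingers move at their own pace and stop on an object; "grip_force" is the grip in N (left out, the last holds). Time passes only in rows, so rows that repeat a pose let the fingers close, or fill a call up. It gives the time, the measured TCP pose, the force and the opening at its end, in the units of the state.
- monitor.get_obs(): the state, without advancing time (a new reading comes with each control period).
- cams.get_image(name): name is "scene" or "top"; returns (picture, depth): 400x640x3 uint8, blue, green, red; 400x640 float32, m along the optical axis (not along the pixel's ray), 0 where there is no reading.
- cams.get_calibration(name): a dict with "fov_y" (degrees; the focal length in pixels is half the picture's height over the tangent of half this angle, whatever the lens; pixels are square), "cx", "cy" (the principal point, pixels), "origin" and "rotation" of the camera in the world. Camera axes: x right, y down, z forward; pixel columns grow to the right and rows downward; lengths in m; the calibration is good to about 2 mm. A picture is of the moment at which its call begins. get_calibration takes no time and is no camera call.
- ticket.sign_off(): hands the job in, once; it reports no verdict.
Trained networks look in the newest picture that a camera, given by its name, has taken for a name from the list of things; names that differ only in an ending like _2 or _b are one class to them, and where a whole thing is asked for, a point or a joint stands for the part that bears it (a point fixed in the world has none). Each returns a list of dicts, best first, with "confidence" (0 to 1); they miss things now and then, are a little off and sometimes report something else, mostly with a low value. They report only what shows in the picture. A call takes as long as a camera call. They do not tell look-alikes from the thing itself.
- cams.masks_of(camera, label): "pixels" (400x640 bool, what is visible of it).
- cams.place_of(camera, label): "centre" ([x, y, z] in m, in world coordinates, good to about 4 mm: a listed point, or the origin of a listed thing).
The state is a dict: "time": time; "joints": joint angles; "dq": joint speeds; "joint_torque": joint torques, N m; "ee_pos": TCP position; "tcp_rot": TCP orientation; "wrist_force": force on the tool from outside, world axes, zero at the start; "moment": the same for the moment, N m; "opening": opening from 0.0 (shut) to 1.0 (fully open).
Only numpy, scipy, OpenCV 4.12 (cv2) and the standard library are available. Lean on these libraries where they do the work, as an engineer would, in place of code of your own. Each camera call takes 0.05 s, during which the arm holds its last target.

## Task

Two washed motorcycle footpegs are to drain on the pair of narrow sloping steel rests; one is already lying on its rest. Lay the other one, from the mat, on the empty rest in the same way: tread up, along the bar and centred across it, eye end downhill and against the stop. Set it down on the slope before letting go, do not drop it, and leave the first footpeg, the throttle grip, the dish and the socket where they are.

Things in the scene. Friction and masses are not known exactly. Their poses are not given: they have to be found in the camera images.
- footpeg_tread (a point): Loose aluminium footpeg to move, lying tread up on a rubber mat (its top 3 mm above the bench). 110 mm long, flat underside; the tread block is 80 long, 28 wide, 22 high, with cross ridges on top. This point: centre of the block, 11 mm above the underside, near the balance point; grip here across the 28 mm. x runs from the eye end (70 mm off, at -x) to the outer end (40 mm), z out of the top.
- footpeg_eye (a point): Centre of the dark cross hole in that footpeg's rounded mounting eye, the narrow end: a tongue 16 mm wide, 18 high, 30 long. It lies 61 mm from footpeg_tread along -x and 2 mm lower; same axes. (The outer end of the tread carries a rib 7 mm above the ridges.)
- empty_bar: Bar of the empty rest, fixed: 20 mm wide, 126 long, sloping up at 32 degrees away from the robot. A stop at its low end, as wide as the bar, rises 14 mm above its face. Origin: middle of the upper face at the stop, 85 mm above the mat. x uphill along the bar, y across, z square out of the face. A footpeg lying well has footpeg_tread at (70, 0, 11) mm here, its x uphill.
- full_bar: The same bar of the other, identical rest, which carries the first footpeg; same axes. Each bar stands on two 14 mm wide posts on a 140 x 80 mm dark steel foot plate. Either rest may be the left or the right one, each turned a little.
- mate_tread (a point): Tread centre of the first footpeg, identical, already lying loose on its rest; leave it.
- grip_mid (a point): Centre of a loose black throttle grip lying on the mat, 125 mm long, 42 mm over its end collar; its x axis is its length. Leave it.
- socket_mid (a point): Centre of a loose steel spark plug socket standing upright, 27 mm across, 64 mm tall. Leave it.
- dish_mid (a point): Centre, half-way up, of a loose white ceramic dish of washers, 96 mm across, 28 mm high. Leave it.
Mind the look-alikes: they are no part of the job. Leave any yellow look-alike of the part that bears footpeg_tread alone.

How it is judged:
On the way:
1. the footpeg, still held by the fingers, is down on the empty bar (within 6 mm of its face) and lined up with its slope, eye downhill (contact force between the fingers and footpeg above 0.5 N and x of footpeg_tread in the frame of empty_bar between 0.06 and 0.1 m and y of footpeg_tread in the frame of empty_bar between -0.009 and 0.009 m and z of footpeg_tread in the frame of empty_bar between 0.004 and 0.017 m and angle between the x axis of footpeg_tread and the x axis of empty_bar, either way round below 0.2 rad and angle between the z axis of footpeg_tread and the z axis of empty_bar, either way round below 0.2 rad and angle between footpeg_tread's own z axis and vertical below 0.85 rad and x of footpeg_eye in the frame of empty_bar below 0.035 m), for 0.1 s.
At the end, for the whole second after the job is handed in: The footpeg lies at rest on the empty bar, carried by it: tread up, along the bar within 0.2 rad, eye end downhill and its end face within 12 mm of the stop, tread centred across the bar within 9 mm, its underside on the bar's face within 5 mm (x of footpeg_tread in the frame of empty_bar between 0.06 and 0.082 m and y of footpeg_tread in the frame of empty_bar between -0.009 and 0.009 m and z of footpeg_tread in the frame of empty_bar between 0.006 and 0.016 m and angle between the x axis of footpeg_tread and the x axis of empty_bar, either way round below 0.2 rad and angle between the z axis of footpeg_tread and the z axis of empty_bar, either way round below 0.2 rad and angle between footpeg_tread's own z axis and vertical below 0.85 rad and x of footpeg_eye in the frame of empty_bar below 0.035 m and linear speed of footpeg below 0.02 m/s and contact force between footpeg and empty_bar above 0.3 N); the robot touches nothing.
It fails at once if the first footpeg moved more than 12 mm (distance of mate_tread from where it was at the start of the episode above 0.012 m).
It fails at once if the throttle grip moved more than 20 mm (distance of grip_mid from where it was at the start of the episode above 0.02 m).
It fails at once if the socket moved more than 20 mm (distance of socket_mid from where it was at the start of the episode above 0.02 m).
It fails at once if the dish moved more than 20 mm (distance of dish_mid from where it was at the start of the episode above 0.02 m).
It also fails if it takes over 35 s, if anything falls off the work surface, if the arm or the gripper's body presses on something with over 40 N, if the wrist force passes 120 N, or if a joint passes its speed limit or range.

## Working session

There is one attempt and no reset: what is moved stays moved. The work goes in short steps, Python scripts to look and compute and a tool call to move; the robot and the scene stay as the last step left them, time stands still between calls to the robot, and variables do not carry over. Pictures are saved under pics/ and viewed, and the job is handed in when it is done.

Besides the shell and the picture viewer there is one more tool, called after ">>>" as name(argument=value, ...), one argument or row to a line, values as JSON. drive_tool: Moves the arm, as the interface text tells. Its arguments: {"type":"object","properties":{"rows":{"type":"string"},"grip_force":{"type":"number"}},"required":["rows"]}

```bash
ls; mkdir -p pics; cat > h.py <<'E'
import numpy as np, cv2
from cell import monitor, cams, ticket
from scipy.spatial.transform import Rotation as R
def cal(n):
    c=cams.get_calibration(n); f=200/np.tan(np.radians(c['fov_y'])/2)
    return f,c['cx'],c['cy'],np.array(c['origin']),np.array(c['rotation'])
def cloud(n,d):
    f,cx,cy,o,r=cal(n); v,u=np.mgrid[0:400,0:640]
    p=np.stack([(u-cx)/f*d,(v-cy)/f*d,d],-1); 
    if r.shape!=(3,3): r=R.from_quat(r).as_matrix()
    return p@r.T+o
E
python3 - <<'E'
from h import *
for n in('scene','top'):
    im,d=cams.get_image(n); cv2.imwrite(f'pics/{n}0.png',im); np.save(f'{n}0.npy',d); print(cams.get_calibration(n))
    for l in ['footpeg_tread','footpeg_eye','empty_bar','full_bar','mate_tread','grip_mid','socket_mid','dish_mid']:
        print(n,l,[(np.round(x['centre'],4).tolist(),round(x['confidence'],2)) for x in cams.place_of(n,l)])
print(monitor.get_obs())
E
```

```text
pics
{'fov_y': 42.436815971897886, 'cx': 316.27196314410395, 'cy': 193.9364808452616, 'origin': array([ 1.08610602, -0.42470859,  0.93043338]), 'rotation': array([ 0.84242437,  0.42687762, -0.14628743, -0.29444296])}
scene footpeg_tread [([0.4821, -0.1932, 0.013], 0.65), ([0.382, -0.0798, 0.0127], 0.62)]
scene footpeg_eye [([0.4163, -0.1311, 0.008], 0.8), ([0.4217, -0.2026, 0.0075], 0.64)]
scene empty_bar [([0.5122, 0.2227, 0.0838], 0.61)]
scene full_bar [([0.5009, -0.0404, 0.0832], 0.56)]
scene mate_tread [([0.553, -0.0244, 0.1312], 0.62)]
scene grip_mid []
scene socket_mid [([0.6987, -0.109, 0.0323], 0.61)]
scene dish_mid [([0.6735, -0.2722, 0.0171], 0.88), ([0.4983, -0.038, 0.0801], 0.24)]
{'fov_y': 48.78371238633626, 'cx': 316.61857602568926, 'cy': 201.00369326225325, 'origin': array([ 0.37502296, -0.04483082,  1.1194625 ]), 'rotation': array([-0.70334017,  0.70504779, -0.06044624,  0.06757563])}
top footpeg_tread [([0.379, -0.0802, 0.0123], 0.96), ([0.4832, -0.1908, 0.0155], 0.9)]
top footpeg_eye [([0.427, -0.2004, 0.0122], 0.82), ([0.4137, -0.137, 0.0131], 0.65)]
top empty_bar 
[... 284 characters left out ...]
.6677, -0.271, 0.0142], 0.66)]
{'time': 0.9, 'joints': array([-1.57035549e+00,  3.12892812e-01,  1.49767574e+00,  1.43264387e-05,
        1.33100241e+00, -2.23412258e-01]), 'dq': array([ 0.00090121,  0.00122295, -0.00106347, -0.00055246, -0.0007163 ,
        0.00044996]), 'joint_torque': array([ 1.68247511e-04, -4.12163222e+01, -2.59902799e+01, -2.47746329e-04,
        4.31654644e-04,  9.08879116e-06]), 'ee_pos': array([ 0.11652966, -0.51192027,  0.201007  ]), 'tcp_rot': array([9.93742951e-01, 1.11691307e-01, 5.70839791e-06, 1.15528972e-05]), 'wrist_force': array([-0.39690114, -0.16863704, -0.06147892]), 'moment': array([-0.01117026, -0.00330701,  0.00948834]), 'opening': 0.9974519369021619}
```

View pics/scene0.png

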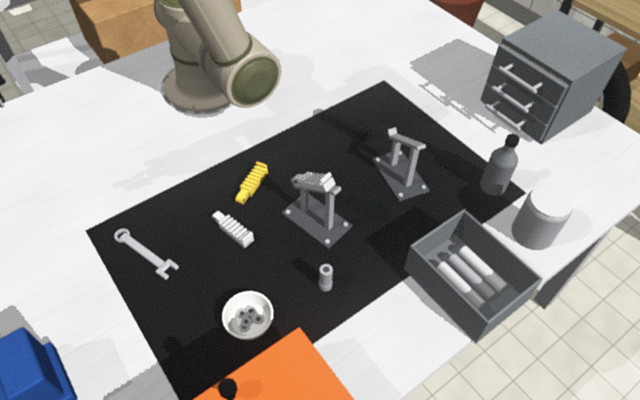

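View pics/top0.png

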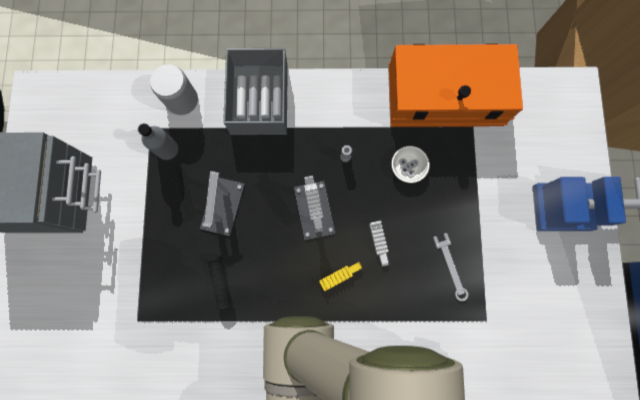

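The scene view shows the grey footpeg at (235,228), with its eye toward the upper left (218,213), and the yellow look-alike at (252,182). The mate lies on the full rest at (316,190), and the empty rest is at (405,160). In the top view these are at (379,242), (340,277), (314,205) and (220,205), and the black grip is near (218,280). I could mistake the yellow peg or the mate for my target, so I'm choosing the grey one on the mat. Next I'll measure it closely.

```bash
python3 - <<'E'
from h import *
o=[]
for n in('scene','top'):
    im=cv2.imread(f'pics/{n}0.png'); d=np.load(f'{n}0.npy'); P=cloud(n,d)
    np.save(f'{n}P.npy',P)
    # footpeg
    m=(abs(P[...,0]-.47)<.08)&(abs(P[...,1]+.195)<.045)&(P[...,2]>.009)&(P[...,2]<.06)
    pts=P[m]; c=pts[:,:2].mean(0); w,v=np.linalg.eigh(np.cov(pts[:,:2].T)); a=v[:,1]; a*=np.sign(a[0])
    s=(pts[:,:2]-c)@a; b=np.array([-a[1],a[0]]); t=(pts[:,:2]-c)@b
    print(n,m.sum(),c,np.degrees(np.arctan2(a[1],a[0])),s.min(),s.max(),t.min(),t.max(),pts[:,2].max())
    top=pts[:,2]>.021; 
    r=cv2.minAreaRect(pts[top][:,:2].astype(np.float32)*1000); print(r)
    for lo in np.arange(-.06,.06,.01):
        k=(s>=lo)&(s<lo+.01)
        if k.any(): print(round(lo,2),k.sum(),'t',t[k].min().round(4),t[k].max().round(4),'z',np.median(pts[k,2]).round(4),pts[k,2].max().round(4))
    # empty bar
    m=(abs(P[...,0]-.56)<.09)&(abs(P[...,1]-.22)<.07)&(P[...,2]>.075)
    pts=P[m]; print('bar',m.sum())
    X=pts.mean(0)
    q=pts.copy()
    for i in range(8):
        A=np.c_[q[:,:2],np.ones(len(q))]; co,_,_,_=np.linalg.lstsq(A,q[:,2],rcond=None)
        res=pts[:,2]-np.c_[pts[:,:2],np.ones(len(pts))]@co; q=pts[abs(res)<.004]
    nn=np.array([-co[0],-co[1],1]); nn/=np.linalg.norm(nn)
    print(len(q),'slope',np.degrees(np.arccos(nn[2])),'dir',np.degrees(np.arctan2(co[1],co[0])))
    r=cv2.minAreaRect(q[:,:2].astype(np.float32)*1000); print(r, cv2.boxPoints(r).round(1).tolist())
    print(co, 'zrange',q[:,2].min(),q[:,2].max())
    x0=(220,150,100,110) if n=='top' else (210,200,0,0)
    crop=im[200:280,340:440] if n=='top' else im[190:270,190:290]
    crop2=im[160:250,170:270] if n=='top' else im[110:210,350:450]
    o+= [cv2.resize(crop,(380,300)),cv2.resize(crop2,(380,300))]
cv2.imwrite('pics/crops.png',np.vstack([np.hstack(o[:2]),np.hstack(o[2:])]))
E
```

```text
scene 613 [ 0.47946679 -0.19212209] 11.760882575501721 -0.06462180295043189 0.0451872286727977 -0.01340432372587803 0.037293230846914126 0.03508897293276558
((472.3157653808594, -191.7879638671875), (103.37760925292969, 30.012245178222656), 12.289005279541016)
-0.06 35 t -0.0076 0.0102 z 0.0207 0.0241
-0.05 31 t -0.0076 0.0101 z 0.0212 0.0245
-0.04 36 t -0.0124 0.0373 z 0.0232 0.0272
-0.03 57 t -0.0134 0.015 z 0.0236 0.0289
-0.02 63 t -0.0127 0.0166 z 0.0234 0.0293
-0.01 61 t -0.0131 0.0171 z 0.0232 0.0285
0.0 58 t -0.0128 0.0169 z 0.0228 0.0278
0.01 64 t -0.0127 0.0162 z 0.0228 0.0282
0.02 59 t -0.013 0.0155 z 0.0232 0.0283
0.03 50 t -0.0126 0.0162 z 0.0258 0.0324
0.04 88 t -0.0121 0.0162 z 0.0206 0.0351
bar 513
104 slope 20.49721521330719 dir 8.956291207371688
((557.5473022460938, 210.39813232421875), (21.190998077392578, 105.27490234375), 77.59984588623047) [[503.8999938964844, 211.39999389648438], [606.7000122070312, 188.6999969482422], [611.2000122070312, 209.39999389648438], [508.3999938964844, 232.0]]
[ 0.36927133  0.0581981  -0.10949705] zrange 0.08727989847251083 0.129010208
[... 395 characters left out ...]

-0.03 48 t -0.0137 0.0131 z 0.0211 0.0272
-0.02 48 t -0.0139 0.0138 z 0.021 0.0283
-0.01 46 t -0.0139 0.0131 z 0.021 0.0255
0.0 49 t -0.0139 0.0137 z 0.0201 0.0283
0.01 47 t -0.0148 0.0134 z 0.0205 0.0268
0.02 48 t -0.0142 0.013 z 0.021 0.0266
0.03 47 t -0.0142 0.0134 z 0.0193 0.0274
0.04 48 t -0.0133 0.0128 z 0.028 0.0347
bar 550
431 slope 31.686486139150393 dir -11.879474282738641
((564.9529418945312, 209.94940185546875), (20.985204696655273, 112.9560317993164), 76.42382049560547) [[507.6000061035156, 213.0], [617.4000244140625, 186.5], [622.2999877929688, 206.89999389648438], [512.5, 233.39999389648438]]
[ 0.60406625 -0.12707073 -0.19482605] zrange 0.08433955592869546 0.15533283843042578
```

View pics/crops.png

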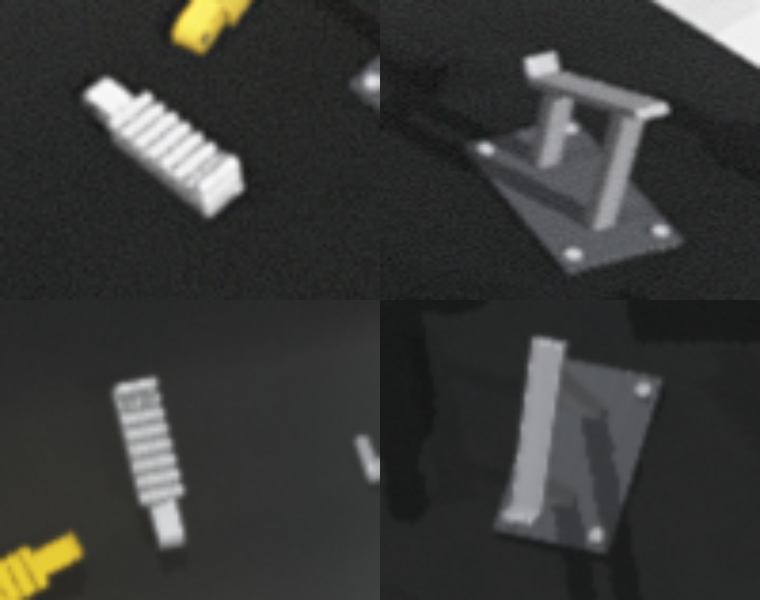

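The crop confirms the grey peg: tread up, eye toward the robot, yaw about 12°. Its tread is at roughly (0.483, -0.190). Now I'll refine the bar frame.

```bash
python3 - <<'E'
from h import *
O=np.array([.5145,.222,.088])
for yaw in(-13.5,):
  M=(R.from_euler('z',yaw,degrees=True)*R.from_euler('y',-32,degrees=True)).as_matrix()
  for n in('top','scene'):
    P=np.load(f'{n}P.npy'); q=(P-O)@M
    print(n)
    for lo in np.arange(-.02,.14,.01):
        k=(q[...,0]>=lo)&(q[...,0]<lo+.01)&(abs(q[...,1])<.03)&(abs(q[...,2])<.02)
        if k.any():
            g=q[k]; print(round(lo,2),k.sum(),'y',np.percentile(g[:,1],[2,50,98]).round(4),'z',np.percentile(g[:,2],[5,50,95]).round(4), 'x',g[:,0].min().round(4),g[:,0].max().round(4))
    # mask by brightness
for n in('top','scene'):
    print([ (x['confidence'],x['pixels'].sum()) for x in cams.masks_of(n,'empty_bar')])
E
```

```text
top
-0.01 50 y [-0.0097 -0.0001  0.0097] z [-0.0016  0.0087  0.0145] x -0.0067 -0.0
0.0 34 y [-0.0102 -0.0011  0.0086] z [-0.0051 -0.0005  0.0031] x 0.0001 0.01
0.01 34 y [-0.0091 -0.0009  0.0093] z [-0.005  -0.0007  0.0022] x 0.0107 0.0195
0.02 36 y [-0.0097 -0.0013  0.0086] z [-0.0046 -0.0002  0.0021] x 0.0205 0.0299
0.03 34 y [-0.0092 -0.0007  0.0098] z [-0.0037 -0.0006  0.0017] x 0.03 0.0384
0.04 38 y [-0.0101 -0.0014  0.009 ] z [-0.0043 -0.0005  0.0026] x 0.0405 0.0499
0.05 36 y [-0.0099 -0.0004  0.0092] z [-0.0031 -0.0003  0.0021] x 0.0503 0.0594
0.06 39 y [-0.01   -0.0013  0.0097] z [-0.0058 -0.0012  0.0018] x 0.0603 0.0697
0.07 35 y [-0.01   -0.0013  0.0088] z [-0.0035 -0.0012  0.0016] x 0.0704 0.0799
0.08 33 y [-0.01   -0.0003  0.0093] z [-0.0029 -0.0006  0.0025] x 0.0801 0.0895
0.09 40 y [-0.0103 -0.0025  0.0088] z [-0.0048 -0.0004  0.0024] x 0.09 0.0996
0.1 40 y [-0.0099 -0.0004  0.0095] z [-0.008  -0.0002  0.0027] x 0.1002 0.1097
0.11 40 y [-0.0101 -0.0015  0.0089] z [-0.0042 -0.0007  0.0016] x 0.1105 0.1199
0.12 26 y [-0.0102 -0.0007  0.0081] z [-0.0063 -0.0013  0.0019] 
[... 509 characters left out ...]
 [-0.0119 -0.0099  0.0087] z [-0.0035  0.0002  0.0017] x 0.0501 0.0599
0.06 24 y [-0.0127 -0.0057  0.0069] z [-0.0054  0.0004  0.0018] x 0.0602 0.0699
0.07 17 y [-0.0119 -0.0061  0.0075] z [-0.0043  0.      0.0016] x 0.0719 0.0791
0.08 29 y [-0.0123 -0.0068  0.008 ] z [-0.0181  0.0001  0.0017] x 0.0805 0.0898
0.09 31 y [-0.0115 -0.0077  0.0071] z [-0.0197 -0.0033  0.0012] x 0.0919 0.0999
0.1 31 y [-0.0121 -0.0046  0.0061] z [-0.0172 -0.0043  0.0014] x 0.1005 0.1095
0.11 26 y [-0.0121 -0.0072  0.0063] z [-0.0048  0.0002  0.0018] x 0.1103 0.1198
0.12 36 y [-0.0113 -0.0022  0.0086] z [-0.0062 -0.0025  0.0012] x 0.1213 0.1279
[(0.84, np.int64(541)), (0.43, np.int64(147))]
[(0.72, np.int64(288))]
```

>>> drive_tool(
  rows="0 0 0.6 0.04 -0.022 0 0.07;0 0 0.6 0.085 -0.045 0 0.07;0 0 0.6 0.13 -0.07 0 0.07;0 0 0.6 0.17 -0.092 0 0.07;0 0 0.6 0.215 -0.116 0 0.07;0 0 0.6 0.255 -0.14 0 0.07;0 0 0.6 0.3 -0.163 0 0.07;0 0 0.6 0.34 -0.185 0 0.07",
  grip_force=60,
)

```text
time: 1.8
ee_pos: [0.4084, -0.2544, 0.2012]
tcp_rot: [0.994, 0.107, 0.0, 0.0]
wrist_force: [-0.1, -1.3, -0.5]
opening: 0.819
```

>>> drive_tool(
  rows="0 0 0 0.03 -0.016 0 0.07;0 0 0 0.06 -0.033 0.02 0.07;0 0 0 0.0884 -0.0485 0.04 0.07;0 0 0 0.0884 -0.0485 0.075 0.07;0 0 0 0.0884 -0.0485 0.11 0.07;0 0 0 0.0884 -0.0485 0.14 0.07;0 0 0 0.0884 -0.0485 0.14 0.07;0 0 0 0.0884 -0.0485 0.14 0.07",
)

```text
time: 2.6
ee_pos: [0.4834, -0.1902, 0.0618]
tcp_rot: [0.994, 0.106, 0.0, 0.0]
wrist_force: [0.0, -0.0, -0.0]
opening: 0.822
```

```bash
python3 - <<'E'
from h import *
o=monitor.get_obs(); print(o['ee_pos'],o['tcp_rot'],o['joints'],o['opening'])
L=[]
for n,c in(('scene',(235,228)),('top',(379,242))):
    im,d=cams.get_image(n); x,y=c; L.append(cv2.resize(im[y-50:y+50,x-60:x+60],(396,330),interpolation=2))
cv2.imwrite('pics/a1.png',np.hstack(L))
E
```

```text
[ 0.48344042 -0.19020114  0.06183373] [9.94317740e-01 1.06452714e-01 1.77534969e-04 1.40747154e-04] [-6.00619250e-01  4.55581093e-01  1.68733122e+00  1.99137707e-05
  9.98227539e-01  7.56856680e-01] 0.821612987833815
```

View pics/a1.png

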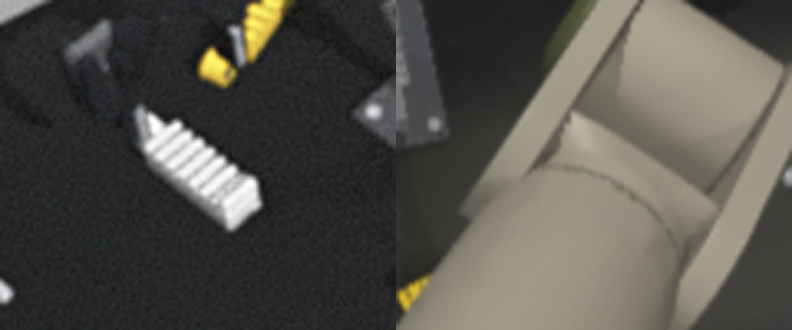

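```bash
python3 - <<'E'
from h import *
f,cx,cy,o,r=cal('scene'); r=R.from_quat(r).as_matrix()
def pj(p): q=(np.array(p)-o)@r; return (q[:2]/q[2]*f+[cx,cy]).round(1)
y=np.array([.2125,-.977,0])
t=np.array([.4834,-.1902,.0618])
for s in(-.035,0,.035): print(pj(t+y*s), pj(t+y*s+[0,0,.013]))
print(pj([.483,-.19,.014]))
im,d=cams.get_image('scene'); cv2.imwrite('pics/a2.png',im)
E
```

```text
[245.2 207.7] [244.6 204. ]
[233.  217.8] [232.2 214.1]
[220.4 228.2] [219.5 224.6]
[235.7 230.7]
```

View pics/a2.png

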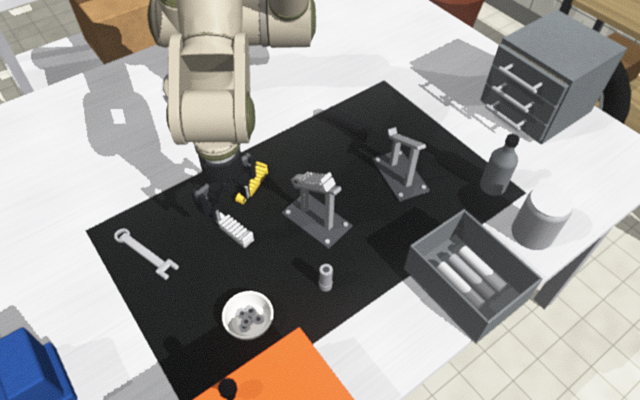

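```bash
python3 - <<'E'
from h import *
o=monitor.get_obs(); print(o['time'],o['ee_pos'],o['joints'],o['dq'])
im,d=cams.get_image('scene'); P=cloud('scene',d); np.save('P3.npy',P)
c=im[140:260,160:290].astype(float); c=255*(c/255)**.45
A=cv2.resize(c.astype(np.uint8),(780,720),interpolation=2)[:600]
cv2.imwrite('pics/a3.png',A)
m=(P[...,0]>.35)&(P[...,0]<.6)&(P[...,1]>-.32)&(P[...,1]<-.06)&(P[...,2]>.045)&(P[...,2]<.2)
for z0 in np.arange(.045,.2,.01):
    k=m&(P[...,2]>=z0)&(P[...,2]<z0+.01)
    if k.any():
        g=P[k]; print(round(z0,3),k.sum(),g[:,:2].min(0).round(3),g[:,:2].max(0).round(3),np.median(g[:,:2],0).round(3))
E
```

```text
2.75 [ 0.48394466 -0.19058045  0.06277513] [-6.00679320e-01  4.53952056e-01  1.68696252e+00  3.03431601e-05
  9.97526131e-01  7.56876964e-01] [-1.48987518e-04  2.82903442e-03  7.81240917e-03 -4.58425808e-04
 -3.33255470e-03  6.80982614e-05]
0.095 9 [ 0.468 -0.23 ] [ 0.501 -0.154] [ 0.475 -0.156]
0.105 54 [ 0.464 -0.238] [ 0.504 -0.144] [ 0.486 -0.158]
0.115 64 [ 0.465 -0.239] [ 0.504 -0.14 ] [ 0.486 -0.157]
0.125 59 [ 0.465 -0.238] [ 0.504 -0.143] [ 0.493 -0.222]
0.135 48 [ 0.467 -0.239] [ 0.505 -0.139] [ 0.485 -0.157]
0.145 162 [ 0.462 -0.258] [ 0.509 -0.123] [ 0.489 -0.227]
0.155 156 [ 0.458 -0.258] [ 0.51  -0.123] [ 0.485 -0.216]
0.165 214 [ 0.459 -0.258] [ 0.51  -0.123] [ 0.493 -0.219]
0.175 158 [ 0.47  -0.259] [ 0.51  -0.122] [ 0.495 -0.202]
0.185 176 [ 0.475 -0.259] [ 0.511 -0.122] [ 0.499 -0.204]
0.195 99 [ 0.46 -0.26] [ 0.51  -0.122] [ 0.5   -0.207]
```

View pics/a3.png

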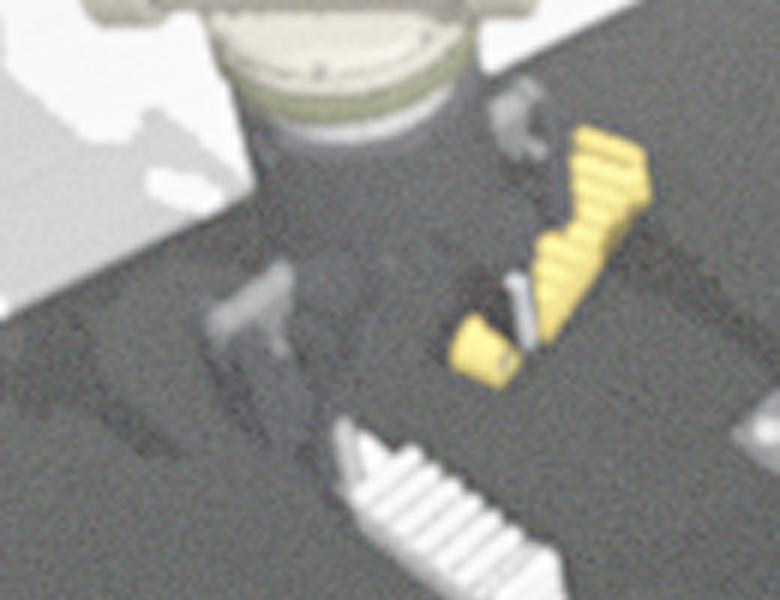

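>>> drive_tool(
  rows="0 0 0 0 0 0.02 0.07;0 0 0 0 0 0.04 0.07;0 0 0 0 0 0.05 0.07;0 0 0 0 0 0.055 0.07;0 0 0 0 0 0.055 0.07;0 0 0 0 0 0.055 0.02;0 0 0 0 0 0.055 0.02;0 0 0 0 0 0.055 0.02",
)

```text
time: 3.6
ee_pos: [0.4834, -0.1901, 0.0065]
tcp_rot: [0.994, 0.106, 0.0, 0.0]
wrist_force: [0.4, -0.7, 0.5]
opening: 0.314
```

>>> drive_tool(
  rows="0 0 0 0 0 0 0.02;0 0 0 0 0 0 0.02;0 0 0 0 0 0 0.02;0 0 0 0 0 0 0.02;0 0 0 0 0 0 0.02;0 0 0 0 0 0 0.02;0 0 0 0 0 0 0.02;0 0 0 0 0 0 0.02",
)

```text
time: 4.4
ee_pos: [0.4831, -0.19, 0.006]
tcp_rot: [0.994, 0.106, -0.0, -0.0]
wrist_force: [1.0, -0.3, -0.5]
opening: 0.231
```

```bash
python3 - <<'E'
from h import *
im,d=cams.get_image('scene'); P=cloud('scene',d)
c=im[150:270,170:300].astype(float); c=255*(c/255)**.45
cv2.imwrite('pics/a4.png',cv2.resize(c.astype(np.uint8),(650,600),interpolation=2))
f,cx,cy,o,r=cal('scene'); r=R.from_quat(r).as_matrix()
def pj(p): q=(np.array(p)-o)@r; return (q[:2]/q[2]*f+[cx,cy]).round(1)
print(pj([.4831,-.19,.006]),pj([.4831,-.19,.025]))
m=(P[...,0]>.35)&(P[...,0]<.6)&(P[...,1]>-.32)&(P[...,1]<-.06)
for z0 in np.arange(.025,.15,.01):
    k=m&(P[...,2]>=z0)&(P[...,2]<z0+.01)
    if k.any():
        g=P[k]; print(round(z0,3),k.sum(),g[:,:2].min(0).round(3),g[:,:2].max(0).round(3),np.median(g[:,:2],0).round(3))
E
```

```text
[236.1 232.8] [235.1 227.8]
0.025 158 [ 0.357 -0.204] [ 0.526 -0.061] [ 0.499 -0.18 ]
0.035 29 [ 0.47  -0.208] [ 0.5   -0.164] [ 0.484 -0.181]
0.045 51 [ 0.468 -0.215] [ 0.497 -0.166] [ 0.49  -0.181]
0.055 54 [ 0.47  -0.214] [ 0.498 -0.166] [ 0.49 -0.19]
0.065 54 [ 0.472 -0.213] [ 0.498 -0.166] [ 0.489 -0.18 ]
0.075 65 [ 0.472 -0.224] [ 0.502 -0.147] [ 0.49  -0.179]
0.085 144 [ 0.464 -0.23 ] [ 0.504 -0.143] [ 0.489 -0.208]
0.095 88 [ 0.467 -0.238] [ 0.506 -0.139] [ 0.492 -0.202]
0.105 125 [ 0.471 -0.241] [ 0.506 -0.132] [ 0.493 -0.178]
0.115 121 [ 0.474 -0.251] [ 0.508 -0.128] [ 0.496 -0.183]
0.125 216 [ 0.458 -0.255] [ 0.509 -0.126] [ 0.496 -0.209]
0.135 173 [ 0.461 -0.252] [ 0.509 -0.13 ] [ 0.497 -0.218]
0.145 56 [ 0.482 -0.232] [ 0.504 -0.197] [ 0.498 -0.225]
```

View pics/a4.png

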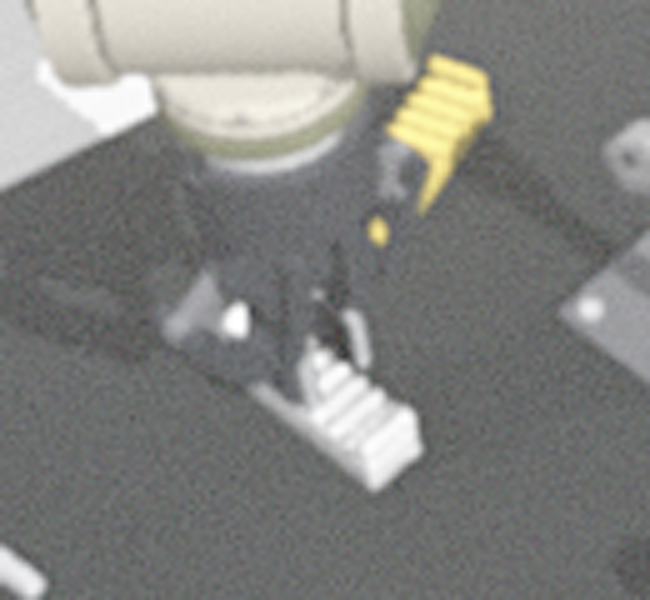

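The opening went to the commanded 20 mm, which is less than the 28 mm block, so the fingers may not be around the peg. I'll test that by commanding the fingers fully shut.

>>> drive_tool(
  rows="0 0 0 0 0 0 0.0;0 0 0 0 0 0 0.0;0 0 0 0 0 0 0.0;0 0 0 0 0 0 0.0;0 0 0 0 0 0 0.0;0 0 0 0 0 0 0.0;0 0 0 0 0 0 0.0;0 0 0 0 0 0 0.0",
)

```text
time: 5.25
ee_pos: [0.4831, -0.1899, 0.006]
tcp_rot: [0.994, 0.106, 0.0, -0.0]
wrist_force: [-0.5, 0.8, 0.6]
opening: 0.0
```

```bash
python3 - <<'E'
from h import *
o=monitor.get_obs(); print(o['ee_pos'],o['opening'],o['wrist_force'],o['joint_torque'])
im,d=cams.get_image('scene'); P=cloud('scene',d)
c=im[170:270,180:290].astype(float); c=255*(c/255)**.45
cv2.imwrite('pics/a5.png',cv2.resize(c.astype(np.uint8),(660,600),interpolation=2))
E
```

```text
[ 0.48307976 -0.18994688  0.006011  ] 1.8245457162369222e-05 [-0.50420976  0.82080613  0.62314941] [ 4.51991646e-04 -4.47973931e+01 -1.92571574e+01  1.39516158e-05
  5.10461887e-04 -1.66926372e-05]
```

View pics/a5.png

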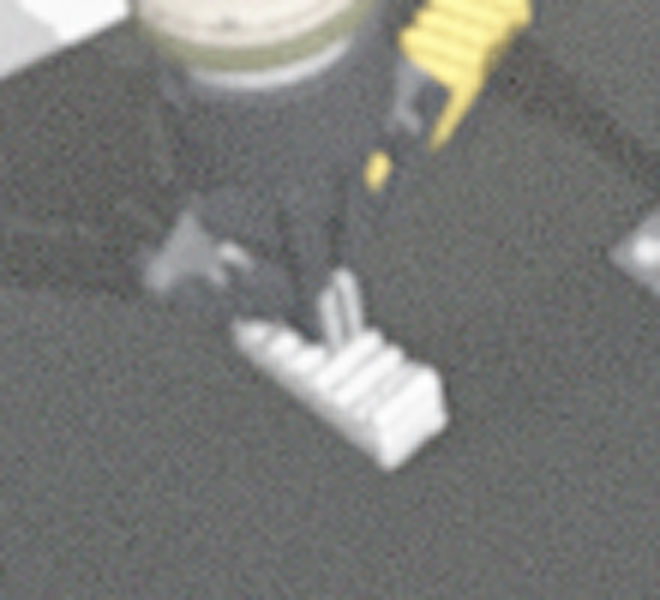

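The fingers shut fully above the ridges, so the real fingertips are higher than the reported TCP. I'll lift and measure the offset.

>>> drive_tool(
  rows="0 0 0 0 0 -0.03 0;0 0 0 0 0 -0.06 0;0 0 0 0 0 -0.08 0;0 0 0 0 0 -0.1 0;0 0 0 0 0 -0.1 0;0 0 0 0 0 -0.1 0;0 0 0 0 0 -0.1 0;0 0 0 0 0 -0.1 0",
)

```text
time: 6.1
ee_pos: [0.4827, -0.1897, 0.105]
tcp_rot: [0.994, 0.106, -0.001, -0.001]
wrist_force: [-0.1, -0.8, 0.2]
opening: 0.001
```

```bash
python3 - <<'E'
from h import *
o=monitor.get_obs(); t=o['ee_pos']; print(t,o['opening'])
im,d=cams.get_image('scene'); P=cloud('scene',d)
f,cx,cy,oo,r=cal('scene'); r=R.from_quat(r).as_matrix()
def pj(p): q=(np.array(p)-oo)@r; return (q[:2]/q[2]*f+[cx,cy])
for k in range(0,60,10): print(k,pj(t+[0,0,k/1000]).round(1))
x0,y0=180,140
c=im[y0:y0+100,x0:x0+110].astype(float); c=(255*(c/255)**.45).astype(np.uint8)
c=cv2.resize(c,(660,600),interpolation=2)
for k in range(0,40,10):
    u=(pj(t+[0,0,k/1000])-[x0,y0]+.5)*6; cv2.circle(c,tuple(int(a) for a in u),4,(0,0,255) if k==0 else (0,255,0),1)
cv2.imwrite('pics/a6.png',c)
# points near finger column
q=P-t; yv=np.array([.2125,-.977,0]); 
k=(abs(q[...,0])<.04)&(abs(q[...,1])<.04)&(P[...,2]>.05)&(P[...,2]<.25)
for z0 in np.arange(-.02,.1,.005):
    kk=k&(q[...,2]>=z0)&(q[...,2]<z0+.005)
    if kk.any(): g=q[kk]; print(round(z0,3),kk.sum(),g[:,:2].min(0).round(3),g[:,:2].max(0).round(3))
for n in ('footpeg_tread','footpeg_eye'):
    print(n,[(np.round(x['centre'],4).tolist(),round(x['confidence'],2)) for x in cams.place_of('scene',n)])
E
```

```text
[ 0.48267615 -0.18969587  0.10496897] 0.0013575068855692012
0 [230.4 204.9]
10 [229.8 201.8]
20 [229.1 198.8]
30 [228.5 195.6]
40 [227.8 192.5]
50 [227.2 189.2]
0.03 5 [ 0.004 -0.006] [0.011 0.005]
0.035 12 [ 0.004 -0.009] [0.011 0.012]
0.04 29 [-0.002 -0.014] [0.013 0.015]
0.045 23 [-0.004 -0.015] [0.012 0.014]
0.05 22 [ 0.001 -0.014] [0.013 0.011]
0.055 27 [ 0.002 -0.014] [0.012 0.014]
0.06 19 [ 0.005 -0.013] [0.013 0.012]
0.065 13 [ 0.006 -0.01 ] [0.012 0.008]
0.07 22 [ 0.    -0.014] [0.014 0.023]
0.075 43 [ 0.003 -0.025] [0.018 0.032]
0.08 82 [-0.009 -0.033] [0.019 0.039]
0.085 77 [-0.008 -0.035] [0.02 0.04]
0.09 48 [-0.002 -0.039] [0.021 0.04 ]
0.095 55 [-0.001 -0.039] [0.021 0.04 ]
footpeg_tread [([0.4813, -0.1884, 0.0129], 0.75), ([0.3843, -0.0798, 0.0116], 0.64)]
footpeg_eye [([0.4216, -0.2016, 0.0109], 0.62), ([0.4163, -0.1319, 0.0096], 0.61), ([0.5015, -0.04, 0.0805], 0.21)]
```

View pics/a6.png

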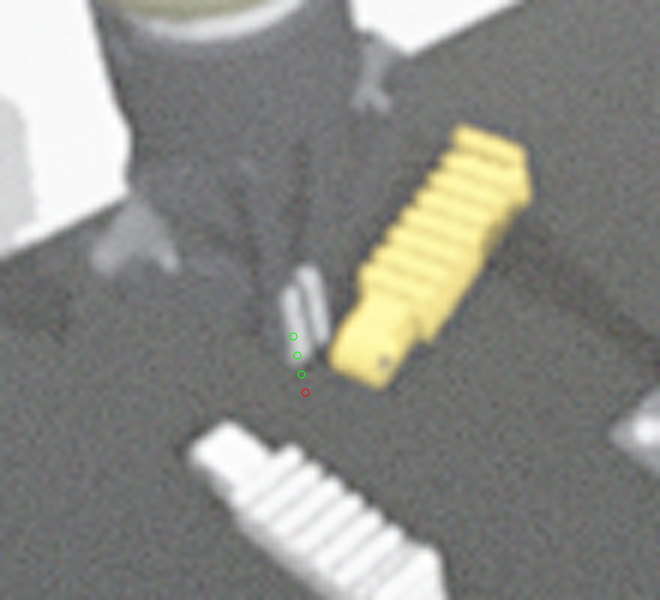

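Depth puts the shut fingertips about 30 mm above the reported TCP, and they are centred sideways. I'll descend that much further in guarded steps, watching the force.

>>> drive_tool(
  rows="0 0 0 0 0 0.03 0.055;0 0 0 0 0 0.06 0.055;0 0 0 0 0 0.08 0.055;0 0 0 0 0 0.1 0.055;0 0 0 0 0 0.11 0.055;0 0 0 0 0 0.116 0.055;0 0 0 0 0 0.122 0.055;0 0 0 0 0 0.122 0.055",
)

```text
time: 7.05
ee_pos: [0.4831, -0.1899, -0.0161]
tcp_rot: [0.994, 0.106, -0.0, -0.0]
wrist_force: [0.2, 0.5, 0.4]
opening: 0.642
```

```bash
python3 - <<'E'
from h import *
o=monitor.get_obs(); t=o['ee_pos']; print(t,o['opening'],o['wrist_force'])
im,d=cams.get_image('scene'); P=cloud('scene',d)
x0,y0=180,170
c=im[y0:y0+100,x0:x0+110].astype(float); c=(255*(c/255)**.45).astype(np.uint8)
cv2.imwrite('pics/a7.png',cv2.resize(c,(660,600),interpolation=2))
E
```

```text
[ 0.48308773 -0.18993589 -0.01614227] 0.6424670998408879 [0.15847019 0.49426329 0.3996396 ]
```

View pics/a7.png

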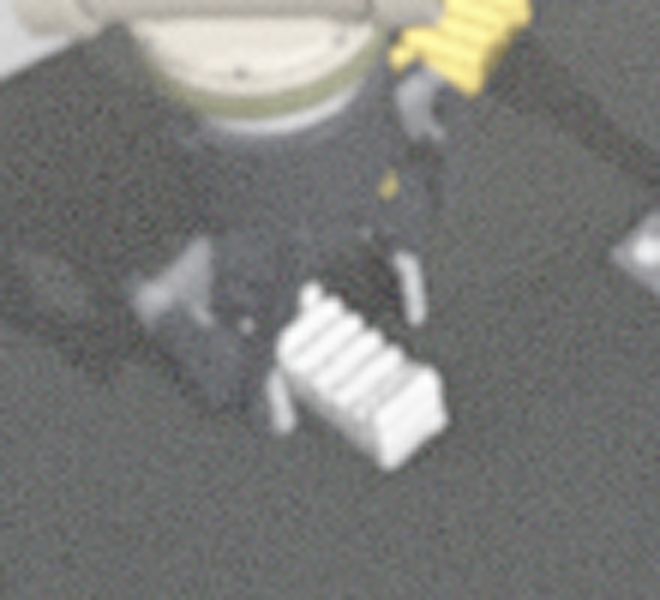

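>>> drive_tool(
  rows="0 0 0 0 0 0.004 0.055;0 0 0 0 0 0.008 0.055;0 0 0 0 0 0.008 0.035;0 0 0 0 0 0.008 0.02;0 0 0 0 0 0.008 0.02;0 0 0 0 0 0.008 0.02;0 0 0 0 0 0.008 0.02;0 0 0 0 0 0.008 0.02",
  grip_force=60,
)

```text
time: 7.9
ee_pos: [0.4833, -0.1901, -0.0238]
tcp_rot: [0.994, 0.106, 0.0, 0.0]
wrist_force: [-0.3, -1.3, 3.2]
opening: 0.314
```

```bash
python3 - <<'E'
from h import *
o=monitor.get_obs(); t=o['ee_pos']; print(t,o['opening'],o['opening']*85.4,o['wrist_force'])
im,d=cams.get_image('scene'); P=cloud('scene',d)
x0,y0=180,170
c=im[y0:y0+100,x0:x0+110].astype(float); c=(255*(c/255)**.45).astype(np.uint8)
cv2.imwrite('pics/a8.png',cv2.resize(c,(660,600),interpolation=2))
E
```

```text
[ 0.48325911 -0.19006329 -0.02378781] 0.3144216843747547 26.851611845604054 [-0.31942559 -1.25528742  3.24541518]
```

View pics/a8.png

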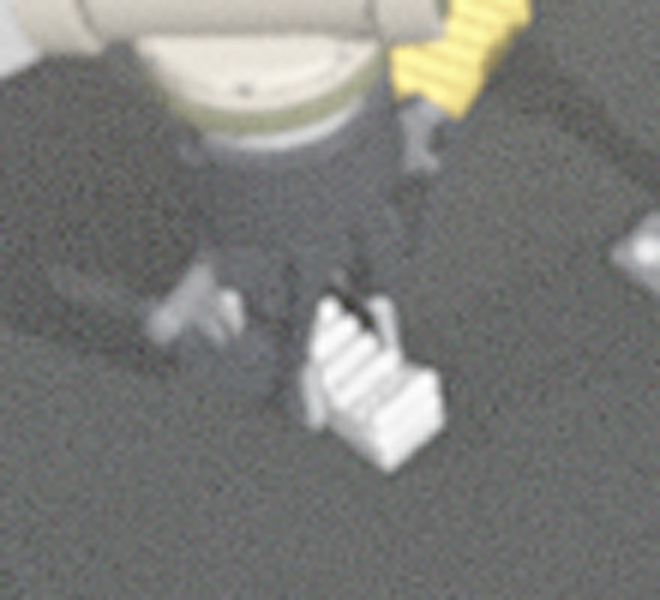

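Opening stopped at 26.9 mm, so the block is gripped. Lifting.

>>> drive_tool(
  rows="0 0 0 0 0 -0.005 0.02;0 0 0 0 0 -0.02 0.02;0 0 0 0 0 -0.05 0.02;0 0 0 0 0 -0.09 0.02;0 0 0 0 0 -0.13 0.02;0 0 0 0 0 -0.17 0.02;0 0 0 0 0 -0.21 0.02;0 0 0 0 0 -0.244 0.02",
  grip_force=80,
)

```text
time: 8.75
ee_pos: [0.4829, -0.1897, 0.2221]
tcp_rot: [0.994, 0.107, 0.0, 0.0]
wrist_force: [0.3, -0.1, -1.7]
opening: 0.312
```

```bash
cat >> h.py <<'E'
def pjm(n):
    f,cx,cy,oo,r=cal(n); r=R.from_quat(r).as_matrix()
    return lambda p:(lambda q:q[...,:2]/q[...,2:]*f+[cx,cy])((np.asarray(p)-oo)@r)
BO=np.array([.5143,.221,.088]); BM=(R.from_euler('z',-13.6,degrees=True)*R.from_euler('y',-32,degrees=True)).as_matrix()
E
python3 - <<'E'
from h import *
o=monitor.get_obs(); t=o['ee_pos']; print(t,o['opening'],o['wrist_force'],o['joints'])
T=R.from_quat(o['tcp_rot']).as_matrix()
im,d=cams.get_image('scene'); cv2.imwrite('pics/b1.png',im)
P=cloud('scene',d); q=(P-t)@T
k=(abs(q[...,0])<.09)&(abs(q[...,1])<.03)&(q[...,2]>-.075)&(q[...,2]<0.03)&(im.max(2)>110)
g=q[k]; print(k.sum())
for lo in np.arange(-.08,.06,.01):
    s=(g[:,0]>=lo)&(g[:,0]<lo+.01)
    if s.any(): print(round(lo,2),s.sum(),'x',g[s,0].min().round(4),g[s,0].max().round(4),'y',np.percentile(g[s,1],[5,95]).round(4),'z',np.percentile(g[s,2],[5,50,95]).round(4))
for n in ('footpeg_tread','footpeg_eye'):
    print(n,[(np.round(x['centre'],4).tolist(),((x['centre']-t)@T).round(4),round(x['confidence'],2)) for x in cams.place_of('scene',n)])
# plan
tgt=BO+BM@[.07,0,.011]; print('tread target',tgt)
Rt=BM@np.diag([1.,-1,-1]); rel=T.T@Rt; rv=np.degrees(R.from_matrix(rel).as_rotvec()); print('rotvec tool',rv)
for h in (.05,0):
  for off in(-.038,):
    tc=tgt+BM@[0,0,h]-Rt@[0,0,off]; print(h,'tcp',tc,'delta tool',T.T@(tc-t))
E
```

```text
[ 0.4828714  -0.18971667  0.22213376] 0.3121864741146932 [ 0.33529159 -0.08535223 -1.74710969] [-6.00500195e-01  2.83739932e-01  1.48109922e+00  8.09701345e-05
  1.37603208e+00  7.56865397e-01]
627
-0.07 6 x -0.0679 -0.0605 y [-0.0042  0.0026] z [-0.046  -0.0437 -0.0415]
-0.06 20 x -0.0597 -0.0505 y [-0.0008  0.008 ] z [-0.0468 -0.0447 -0.0383]
-0.05 7 x -0.0493 -0.0441 y [0.0042 0.0081] z [-0.0459 -0.0445 -0.0414]
-0.03 9 x -0.0233 -0.0209 y [-0.0134 -0.0093] z [-0.0493 -0.0463 -0.0438]
-0.02 33 x -0.0179 -0.0102 y [-0.0149 -0.0013] z [-0.0678 -0.0475 -0.0442]
-0.01 47 x -0.0099 -0.0 y [-0.0128  0.0044] z [-0.0501 -0.0475 -0.043 ]
-0.0 97 x 0.0002 0.01 y [-0.0258  0.0196] z [-0.0658 -0.048  -0.0387]
0.01 145 x 0.01 0.0199 y [-0.0179  0.0194] z [-0.0677 -0.0482 -0.0377]
0.02 63 x 0.0201 0.03 y [-0.0111  0.0144] z [-0.0503 -0.048  -0.0314]
0.03 174 x 0.0303 0.04 y [-0.0112  0.014 ] z [-0.0564 -0.0435 -0.031 ]
0.04 26 x 0.04 0.0415 y [-0.0108  0.0114] z [-0.0545 -0.0403 -0.0313]
footpeg_tread [([0.4838, -0.1905, 0.2588], array([ 0.0008,  0.001 , -0.0367]), 0.78), ([0.3823, -0.0789, 0.0119], array([-0.0749, -0.1297,  0.2101]), 0.7)]
footpeg_eye [([0.416, -0.1339, 0.0113], array([-0.0536, -0.0688,  0.2108]), 0.69), ([0.4209, -0.2038, 0.2526], array([-0.0635,  0.0007, -0.0305]), 0.62)]
tread target [0.56633321 0.20841184 0.13442288]
rotvec tool [-7.19214963 31.41344033 25.15301667]
0.05 tcp [0.56015248 0.20990712 0.14459945] delta tool [ 0.16012478 -0.37422603  0.07744704]
0 tcp [0.58590552 0.2036768  0.10219705] delta tool [ 0.18395054 -0.36270252  0.11986805]
```

View pics/b1.png

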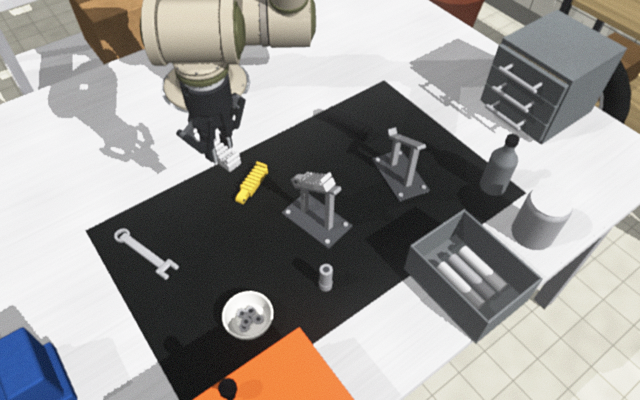

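The peg sits level in the grip, with its tread at about (0.001, 0.001, -0.037) in the tool frame. Now I'll carry it over to the empty rest, tilting on the way.

>>> drive_tool(
  rows="-0.7 3 2.5 0.008 -0.025 0 0.02;-1.4 6 5 0.02 -0.065 0 0.02;-2.2 10 8 0.034 -0.105 0 0.02;-3.1 13.5 11 0.048 -0.147 0 0.02;-4 17.5 14 0.062 -0.19 0 0.02;-5 21.5 17.5 0.076 -0.235 0 0.02;-6 25.5 20.5 0.09 -0.275 0.004 0.02;-6.6 28.5 23 0.103 -0.315 0.008 0.02",
)

```text
time: 9.7
ee_pos: [0.5152, 0.1352, 0.2106]
tcp_rot: [0.965, -0.093, 0.245, 0.03]
wrist_force: [0.3, -0.3, -2.6]
opening: 0.307
```

```bash
cat >plan.py <<'E'
from h import *
def plan(hs, tr, yawfix=0):
    o=monitor.get_obs(); t=o['ee_pos']; T=R.from_quat(o['tcp_rot']).as_matrix(); print(o['time'],t,o['opening'],o['wrist_force'],o['joints'].round(2))
    tr=np.array(tr)
    Rt=BM@np.diag([1.,-1,-1])
    print('rotvec',np.degrees(R.from_matrix(T.T@Rt).as_rotvec()).round(2))
    print('now bar',((t+T@tr-BO)@BM).round(4))
    for b in hs:
        tc=BO+BM@np.array(b)-Rt@tr; print(b,'delta',(T.T@(tc-t)).round(4),tc.round(4))
E
python3 -c "
from plan import *
plan([[.075,0,.1],[.075,0,.05],[.072,0,.02]],[.0012,0,-.0375])"
```

```text
9.7 [0.51520198 0.13515607 0.21062896] 0.3071606062818034 [ 0.26280984 -0.28166451 -2.62920771] [ 0.12  0.09  1.84 -0.24  0.75  2.02]
rotvec [-0.56  3.44  2.47]
now bar [ 0.0863 -0.0835  0.1302]
[0.075, 0, 0.1] delta [-0.0036 -0.0832  0.0315] [0.5429 0.2141 0.1801]
[0.075, 0, 0.05] delta [-0.0006 -0.0826  0.0814] [0.5687 0.2078 0.1377]
[0.072, 0, 0.02] delta [-0.0018 -0.0824  0.1116] [0.5817 0.2047 0.1107]
```

>>> drive_tool(
  rows="-0.1 1 0.7 -0.001 -0.02 0.004 0.02;-0.3 2 1.4 -0.002 -0.042 0.012 0.02;-0.5 3 2.2 -0.003 -0.063 0.02 0.02;-0.6 3.4 2.5 -0.003 -0.083 0.03 0.02;-0.6 3.4 2.5 -0.001 -0.083 0.05 0.02;-0.6 3.4 2.5 0 -0.083 0.065 0.02;-0.6 3.4 2.5 0 -0.083 0.074 0.02;-0.6 3.4 2.5 0 -0.083 0.074 0.02",
)

```text
time: 10.5
ee_pos: [0.5667, 0.206, 0.1444]
tcp_rot: [0.955, -0.114, 0.272, 0.034]
wrist_force: [0.3, -0.2, -1.8]
opening: 0.304
```

```bash
cat > look.py <<'E'
import sys
from h import *
tag=sys.argv[1]
L=[]
for n,(x0,y0) in(('scene',(350,90)),('top',(165,140))):
    im,d=cams.get_image(n); P=cloud(n,d); q=(P-BO)@BM; pj=pjm(n)
    c=im[y0:y0+110,x0:x0+110]; c=cv2.resize(c,(400,400),interpolation=2); L.append(c)
    for l in('footpeg_tread','mate_tread','footpeg_eye'):
        print(n,l,[(((x['centre']-BO)@BM).round(4),round(x['confidence'],2)) for x in cams.place_of(n,l) if x['centre'][1]>.1])
    k=(q[...,0]>-.03)&(q[...,0]<.15)&(abs(q[...,1])<.03)&(q[...,2]>0.006)&(q[...,2]<.12)&(im.min(2)>120)
    g=q[k]
    for lo in np.arange(-.02,.15,.01):
        s=(g[:,0]>=lo)&(g[:,0]<lo+.01)
        if s.sum()>3: print(n,round(lo,2),s.sum(),'x',g[s,0].min().round(3),g[s,0].max().round(3),'y',np.percentile(g[s,1],[5,95]).round(4),'z',np.percentile(g[s,2],[5,50,95]).round(4))
cv2.imwrite(f'pics/{tag}.png',np.hstack(L))
E
python3 look.py c1; python3 -c "
from plan import *
plan([[.074,0,.02],[.072,0,.011]],[.0012,0,-.0375])"
```

```text
scene footpeg_tread [(array([ 0.0777, -0.0018,  0.0557]), 0.87)]
scene mate_tread []
scene footpeg_eye [(array([ 0.0109, -0.0014,  0.0526]), 0.64)]
scene -0.01 28 x -0.006 -0.0 y [-0.0105  0.0076] z [0.0066 0.0113 0.0151]
scene 0.0 9 x 0.001 0.004 y [-0.0072  0.0074] z [0.0069 0.0096 0.0138]
scene 0.06 9 x 0.061 0.067 y [-0.0018  0.0119] z [0.0667 0.0688 0.1096]
scene 0.07 10 x 0.07 0.078 y [-0.0088  0.0061] z [0.0667 0.0682 0.0688]
scene 0.08 76 x 0.081 0.09 y [-0.022   0.0237] z [0.0673 0.0767 0.0882]
scene 0.09 15 x 0.09 0.099 y [-0.0163 -0.0011] z [0.0603 0.0665 0.1175]
scene 0.1 23 x 0.102 0.11 y [-0.0169  0.0075] z [0.0605 0.0634 0.0686]
scene 0.11 164 x 0.11 0.12 y [-0.016   0.0088] z [0.0481 0.0603 0.0744]
top footpeg_tread [(array([ 0.0774, -0.0028,  0.058 ]), 0.7)]
top mate_tread []
top footpeg_eye []
top 0.07 28 x 0.071 0.079 y [-0.0017  0.0105] z [0.0618 0.0674 0.0711]
top 0.08 63 x 0.081 0.089 y [-0.0156  0.0186] z [0.0618 0.0676 0.0789]
top 0.09 55 x 0.091 0.099 y [-0.0131  0.0119] z [0.0633 0.067  0.0708]
top 0.1 40 x 0.1 0.108 y [-0.0133  0.0116] z [0.0643 0.0682 0.0712]
top 0.11 90 x 0.111 0.118 y [-0.0133  0.0113] z [0.0522 0.0673 0.0781]
10.9 [0.56718763 0.20695357 0.14677985] 0.3049310407111756 [-0.57087717  0.99281829 -1.17768227] [ 0.28  0.33  1.75 -0.47  0.62  2.42]
rotvec [ 0.03 -0.01  0.02]
now bar [ 0.0787 -0.0012  0.0584]
[0.074, 0, 0.02] delta [-0.0047 -0.0012  0.0384] [0.5833 0.2043 0.1117]
[0.072, 0, 0.011] delta [-0.0068 -0.0012  0.0474] [0.5863 0.2036 0.103 ]
```

View pics/c1.png

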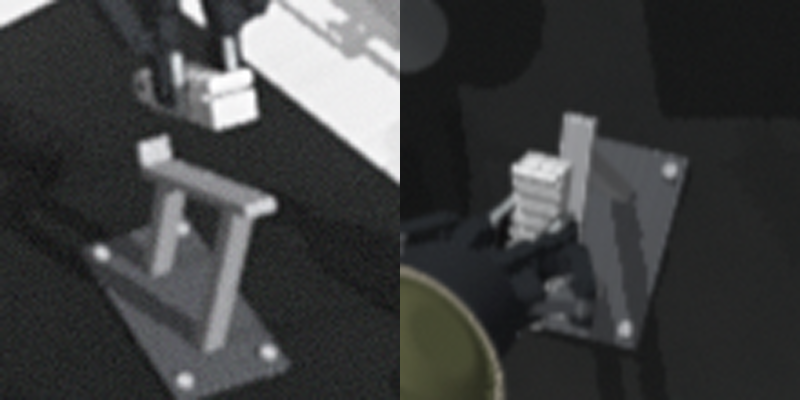

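The tilt is right and the peg is parallel to the bar, about 47 mm above it and 1.5 mm off centre. Lowering.

>>> drive_tool(
  rows="0 0 0 -0.001 -0.0005 0.006 0.02;0 0 0 -0.003 -0.001 0.014 0.02;0 0 0 -0.004 -0.0015 0.022 0.02;0 0 0 -0.005 -0.0015 0.03 0.02;0 0 0 -0.005 -0.0015 0.036 0.02;0 0 0 -0.005 -0.0015 0.036 0.02;0 0 0 -0.005 -0.0015 0.036 0.02;0 0 0 -0.005 -0.0015 0.036 0.02",
)

```text
time: 11.7
ee_pos: [0.582, 0.2049, 0.1134]
tcp_rot: [0.955, -0.114, 0.274, 0.033]
wrist_force: [0.2, 0.2, -0.9]
opening: 0.31
```

```bash
python3 look.py c2; python3 -c "
from plan import *
plan([[.074,0,.015],[.072,0,.011]],[.0012,0,-.0375])"
```

```text
scene footpeg_tread [(array([ 0.0735, -0.0006,  0.0219]), 0.67)]
scene mate_tread []
scene footpeg_eye [(array([ 0.0099, -0.0018,  0.0167]), 0.68)]
scene 0.05 6 x 0.05 0.059 y [0.0013 0.0083] z [0.0319 0.0329 0.034 ]
scene 0.07 22 x 0.071 0.08 y [-0.0187  0.0194] z [0.0331 0.0344 0.0523]
scene 0.08 66 x 0.08 0.09 y [-0.0195  0.0212] z [0.0329 0.0427 0.0944]
scene 0.09 10 x 0.091 0.099 y [-0.0141  0.0062] z [0.0274 0.0332 0.0716]
scene 0.1 67 x 0.101 0.11 y [-0.0138  0.011 ] z [0.0137 0.0287 0.0399]
scene 0.11 113 x 0.11 0.116 y [-0.0134  0.0114] z [0.0146 0.0251 0.04  ]
top footpeg_tread [(array([ 0.075, -0.002,  0.023]), 0.59)]
top mate_tread []
top footpeg_eye []
top 0.06 14 x 0.065 0.07 y [0.0026 0.0128] z [0.0259 0.0314 0.0351]
top 0.07 28 x 0.07 0.08 y [-0.0041  0.0123] z [0.0266 0.0317 0.0352]
top 0.08 62 x 0.08 0.09 y [-0.0149  0.0201] z [0.0257 0.0321 0.0428]
top 0.09 53 x 0.09 0.1 y [-0.0112  0.014 ] z [0.0257 0.0303 0.0345]
top 0.1 50 x 0.1 0.11 y [-0.0117  0.0127] z [0.0238 0.0345 0.041 ]
top 0.11 50 x 0.11 0.113 y [-0.0112  0.012 ] z [0.0141 0.0267 0.0398]
12.1 [0.58192738 0.20483238 0.11316493] 0.3077640424801406 [ 0.55420309 -0.23473795 -1.41585494] [ 0.27  0.4   1.75 -0.51  0.55  2.46]
rotvec [0.05 0.02 0.03]
now bar [0.0735 0.0002 0.022 ]
[0.074, 0, 0.015] delta [0.0005 0.0002 0.007 ] [0.5859 0.2037 0.1075]
[0.072, 0, 0.011] delta [-0.0015  0.0002  0.011 ] [0.5863 0.2036 0.103 ]
```

View pics/c2.png

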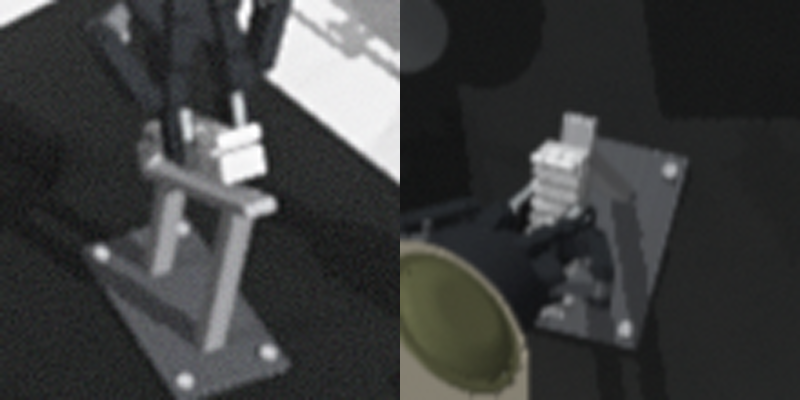

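>>> drive_tool(
  rows="0 0 0 0 0 0.003 0.02;0 0 0 -0.0005 0 0.006 0.02;0 0 0 -0.0005 0 0.008 0.02;0 0 0 -0.001 0 0.009 0.02;0 0 0 -0.001 0 0.01 0.02;0 0 0 -0.001 0 0.0105 0.02;0 0 0 -0.001 0 0.0105 0.02;0 0 0 -0.001 0 0.0105 0.02",
)

```text
time: 12.9
ee_pos: [0.5865, 0.2037, 0.1037]
tcp_rot: [0.955, -0.114, 0.273, 0.033]
wrist_force: [-0.3, 0.1, -2.3]
opening: 0.305
```

```bash
python3 look.py c3; python3 -c "
from plan import *
plan([[.072,0,.011]],[.0012,0,-.0375])"
```

```text
scene footpeg_tread [(array([ 0.0723, -0.    ,  0.0141]), 0.62)]
scene mate_tread [(array([0.0083, 0.0031, 0.0073]), 0.52)]
scene footpeg_eye [(array([0.0089, 0.    , 0.0054]), 0.74)]
scene 0.05 7 x 0.056 0.06 y [0.0003 0.0107] z [0.0216 0.0233 0.0242]
scene 0.06 11 x 0.061 0.07 y [-0.0047  0.0072] z [0.0215 0.0223 0.0234]
scene 0.07 28 x 0.071 0.08 y [-0.019   0.0196] z [0.0221 0.028  0.0404]
scene 0.08 57 x 0.08 0.09 y [-0.0196  0.0228] z [0.022  0.0304 0.086 ]
scene 0.09 15 x 0.091 0.099 y [-0.0146  0.0155] z [0.0163 0.02   0.0438]
scene 0.1 82 x 0.101 0.11 y [-0.0143  0.0127] z [0.0079 0.018  0.0295]
scene 0.11 67 x 0.11 0.115 y [-0.012   0.0107] z [0.0069 0.0165 0.0297]
top footpeg_tread [(array([0.0713, 0.0017, 0.0106]), 0.51)]
top mate_tread []
top footpeg_eye []
top 0.06 16 x 0.061 0.07 y [0.0008 0.012 ] z [0.0157 0.0197 0.0244]
top 0.07 37 x 0.07 0.08 y [-0.0051  0.0195] z [0.016  0.0211 0.0243]
top 0.08 55 x 0.08 0.09 y [-0.0136  0.0191] z [0.0153 0.0211 0.0317]
top 0.09 51 x 0.09 0.1 y [-0.0116  0.0138] z [0.016  0.0206 0.0236]
top 0.1 63 x 0.1 0.11 y [-0.0119  0.0126] z [0.0092 0.0236 0.0297]
top 0.11 17 x 0.11 0.111 y [-0.0098  0.0101] z [0.0069 0.0157 0.028 ]
13.3 [0.58653349 0.20372477 0.10371146] 0.3108596185168067 [-0.60506123 -0.47774866 -1.3332287 ] [ 0.26  0.42  1.74 -0.53  0.53  2.47]
rotvec [0.05 0.02 0.03]
now bar [0.0725 0.0002 0.0115]
[0.072, 0, 0.011] delta [-0.0005  0.0002  0.0005] [0.5863 0.2036 0.103 ]
```

View pics/c3.png

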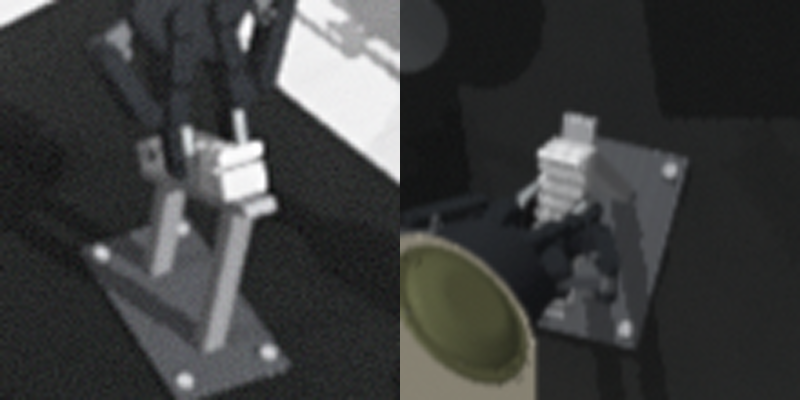

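Nearly down, with no contact force yet. I'll press on in small steps.

>>> drive_tool(
  rows="0 0 0 0 0 0.0005 0.02;0 0 0 0 0 0.001 0.02;0 0 0 0 0 0.0015 0.02;0 0 0 0 0 0.0015 0.02;0 0 0 0 0 0.0015 0.02;0 0 0 0 0 0.0015 0.02;0 0 0 0 0 0.0015 0.02;0 0 0 0 0 0.0015 0.02",
)

```text
time: 14.1
ee_pos: [0.5867, 0.2037, 0.1034]
tcp_rot: [0.955, -0.114, 0.274, 0.033]
wrist_force: [-14.0, 0.6, 12.0]
opening: 0.307
```

Contact: about 18 N square to the face. I'll ease off slightly and slide the peg downhill to the stop.

>>> drive_tool(
  rows="0 0 0 0 0 -0.0008 0.02;0 0 0 -0.0005 0 -0.0008 0.02;0 0 0 -0.001 0 -0.0008 0.02;0 0 0 -0.0015 0 -0.0008 0.02;0 0 0 -0.002 0 -0.0008 0.02;0 0 0 -0.0025 0 -0.0008 0.02;0 0 0 -0.0025 0 -0.0008 0.02;0 0 0 -0.0025 0 -0.0008 0.02",
)

```text
time: 14.9
ee_pos: [0.5857, 0.2044, 0.1027]
tcp_rot: [0.954, -0.114, 0.275, 0.033]
wrist_force: [-1.2, -0.4, 5.3]
opening: 0.308
```

```bash
python3 look.py c4; python3 -c "
from plan import *
plan([[.07,0,.011]],[.0012,0,-.0375])"
```

```text
scene footpeg_tread [(array([ 0.0717, -0.0004,  0.0114]), 0.57)]
scene mate_tread []
scene footpeg_eye [(array([ 0.0045, -0.0003,  0.0024]), 0.78), (array([ 0.0696, -0.    ,  0.0097]), 0.4)]
scene 0.05 7 x 0.053 0.058 y [0.0009 0.0108] z [0.0212 0.0228 0.0231]
scene 0.06 11 x 0.062 0.068 y [-0.0054  0.0106] z [0.0207 0.0219 0.0236]
scene 0.07 49 x 0.071 0.08 y [-0.0187  0.0215] z [0.0219 0.028  0.0394]
scene 0.08 34 x 0.08 0.089 y [-0.0189  0.0218] z [0.0225 0.0328 0.0874]
scene 0.09 16 x 0.091 0.1 y [-0.0145  0.0093] z [0.0162 0.0196 0.0397]
scene 0.1 118 x 0.101 0.11 y [-0.0137  0.0126] z [0.008  0.018  0.0293]
scene 0.11 26 x 0.11 0.114 y [-0.0131  0.0098] z [0.0064 0.0128 0.0255]
top footpeg_tread [(array([ 0.0644, -0.0006,  0.0132]), 0.64)]
top mate_tread []
top footpeg_eye []
top 0.06 19 x 0.063 0.069 y [0.0008 0.0119] z [0.0158 0.02   0.0232]
top 0.07 45 x 0.07 0.08 y [-0.008   0.0212] z [0.0144 0.0204 0.027 ]
top 0.08 52 x 0.08 0.09 y [-0.0129  0.0147] z [0.0153 0.0204 0.0325]
top 0.09 46 x 0.09 0.1 y [-0.0112  0.0134] z [0.0173 0.021  0.024 ]
top 0.1 71 x 0.1 0.109 y [-0.0119  0.0133] z [0.0115 0.0234 0.0299]
15.3 [0.58568938 0.20437902 0.10275117] 0.30667803631462814 [-1.61703107 -0.83970318  5.20498207] [ 0.27  0.42  1.75 -0.53  0.53  2.48]
rotvec [-0.02 -0.1   0.02]
now bar [0.0711 0.0006 0.0112]
[0.07, 0, 0.011] delta [-0.0012  0.0006  0.0002] [0.5847 0.204  0.102 ]
```

View pics/c4.png

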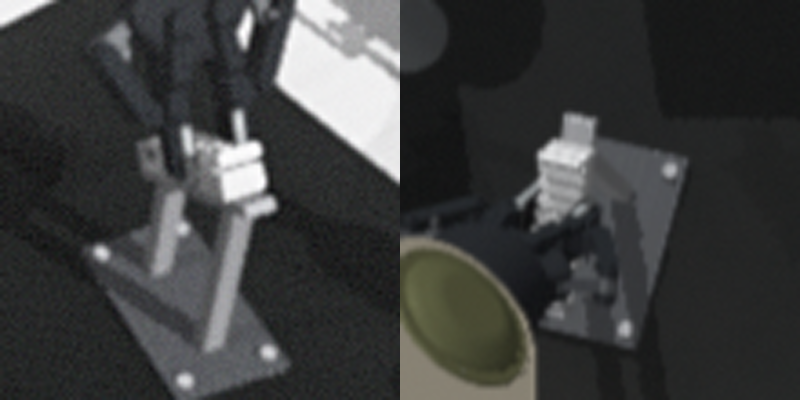

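The peg is down, aligned, and within about 1 mm of the stop. I'll open slowly, then back straight out.

>>> drive_tool(
  rows="0 0 0 0 0 0 0.027;0 0 0 0 0 0 0.029;0 0 0 0 0 0 0.032;0 0 0 0 0 0 0.038;0 0 0 0 0 0 0.048;0 0 0 0 0 0 0.055;0 0 0 0 0 0 0.055;0 0 0 0 0 0 0.055",
)

```text
time: 16.1
ee_pos: [0.5848, 0.2041, 0.1018]
tcp_rot: [0.955, -0.114, 0.273, 0.033]
wrist_force: [0.3, -0.3, 0.6]
opening: 0.649
```

>>> drive_tool(
  rows="0 0 0 0 0 -0.01 0.055;0 0 0 0 0 -0.025 0.055;0 0 0 0 0 -0.045 0.055;0 0 0 0 0 -0.07 0.055;0 0 0 0 0 -0.1 0.055;0 0 0 0 0 -0.13 0.055;0 0 0 0 0 -0.16 0.055;0 0 0 0 0 -0.18 0.055",
)

```text
time: 16.9
ee_pos: [0.491, 0.2273, 0.2577]
tcp_rot: [0.954, -0.113, 0.275, 0.032]
wrist_force: [0.1, 0.2, -0.0]
opening: 0.643
```

```bash
python3 look.py d1; python3 -c "
from plan import *
plan([[.07,0,.011]],[.0012,0,-.0375])"
```

```text
scene footpeg_tread [(array([ 0.0677, -0.0022,  0.0115]), 0.64)]
scene mate_tread []
scene footpeg_eye [(array([0.0037, 0.0039, 0.0069]), 0.67)]
scene 0.01 7 x 0.012 0.018 y [-0.0067  0.0041] z [0.0155 0.0185 0.0201]
scene 0.03 21 x 0.031 0.039 y [-0.0135  0.0122] z [0.0184 0.022  0.0235]
scene 0.04 19 x 0.04 0.05 y [-0.0136  0.0099] z [0.0195 0.0221 0.0235]
scene 0.05 22 x 0.05 0.06 y [-0.013   0.0128] z [0.0186 0.0225 0.024 ]
scene 0.06 20 x 0.061 0.07 y [-0.0135  0.0119] z [0.017  0.0222 0.0237]
scene 0.07 17 x 0.07 0.079 y [-0.0128  0.0119] z [0.0185 0.0223 0.0239]
scene 0.08 13 x 0.08 0.09 y [-0.014   0.0066] z [0.0195 0.0225 0.0236]
scene 0.09 14 x 0.092 0.1 y [-0.0142  0.0081] z [0.0147 0.018  0.0227]
scene 0.1 112 x 0.101 0.11 y [-0.0137  0.0123] z [0.0081 0.0179 0.0293]
scene 0.11 31 x 0.11 0.113 y [-0.0137  0.0114] z [0.0072 0.0154 0.0275]
top footpeg_tread [(array([ 0.0693, -0.0015,  0.0116]), 0.56)]
top mate_tread []
top footpeg_eye [(array([0.0069, 0.003 , 0.0079]), 0.87)]
top -0.01 14 x -0.005 -0.001 y [-0.0054  0.0105] z [0.0107 0.0136 0.0167]
top 0.0 19 x 0.002 0.01 y
[... 306 characters left out ...]
0.0201 0.0232]
top 0.05 50 x 0.05 0.06 y [-0.0112  0.0127] z [0.014  0.0203 0.0237]
top 0.06 51 x 0.061 0.07 y [-0.0103  0.0137] z [0.0142 0.0207 0.0228]
top 0.07 51 x 0.07 0.08 y [-0.0112  0.0139] z [0.0157 0.0203 0.024 ]
top 0.08 49 x 0.081 0.09 y [-0.0117  0.0138] z [0.0158 0.021  0.0236]
top 0.09 44 x 0.09 0.1 y [-0.0113  0.0139] z [0.0151 0.0203 0.0239]
top 0.1 74 x 0.102 0.11 y [-0.0113  0.0127] z [0.0086 0.0234 0.0294]
17.3 [0.49215456 0.2263953  0.25338782] 0.6441272593655163 [-0.46048935 -0.04415796 -0.25665542] [ 0.38  0.1   1.73 -0.41  0.88  2.38]
rotvec [0.12 0.11 0.04]
now bar [6.960e-02 1.000e-04 1.898e-01]
[0.07, 0, 0.011] delta [ 0.0008 -0.0003  0.1788] [0.5847 0.204  0.102 ]
```

View pics/d1.png

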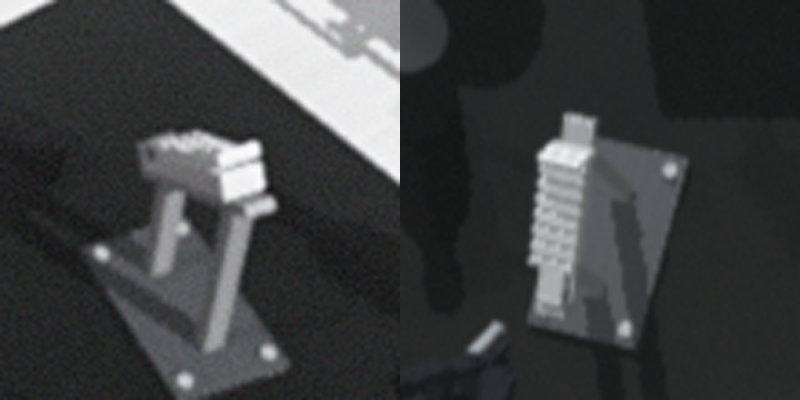

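The peg lies on the bar against the stop, centred to within about 1 mm. One last check of the other items, then I'll hand in.

```bash
python3 - <<'E'
from h import *
im,_=cams.get_image('top')
for l in ['mate_tread','grip_mid','socket_mid','dish_mid','footpeg_tread']:
    print(l,[(np.round(x['centre'],4).tolist(),round(x['confidence'],2)) for x in cams.place_of('top',l)])
print(monitor.get_obs()['time'], monitor.get_obs()['dq'].round(3))
a=cv2.imread('pics/top0.png'); cv2.imwrite('pics/end.png',im)
print(ticket.sign_off())
E
```

```text
mate_tread [([0.5535, -0.03, 0.1318], 0.83)]
grip_mid [([0.3759, 0.208, 0.025], 0.96)]
socket_mid [([0.6938, -0.1078, 0.0362], 0.48)]
dish_mid [([0.6687, -0.2747, 0.0149], 0.66)]
footpeg_tread [([0.3836, -0.0802, 0.0139], 0.81), ([0.5631, 0.2078, 0.1301], 0.73)]
17.6 [ 0.002 -0.003  0.    -0.002  0.002  0.002]
the job is handed in; nothing more can be done
None
```

View pics/end.png

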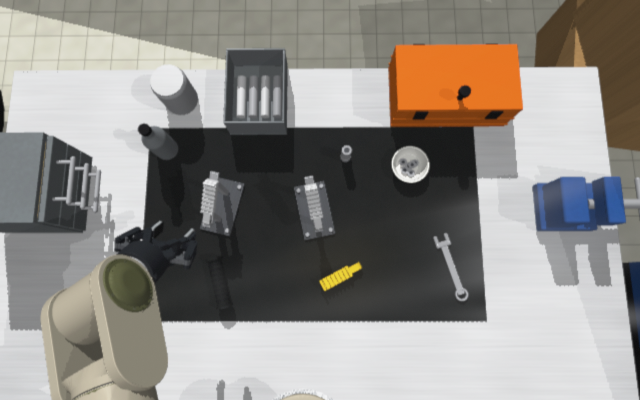

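The grey footpeg now lies on the empty rest, tread up, eye end downhill and against the stop. I handed the job in at about 17.6 s; no verdict comes back. I set it down while still gripped, at about 18 N on the bar. I then slid it down to the stop, opened slowly and backed straight out.

- **Footpeg position:** the last checks put the tread at about (70, 1, 11) mm in the bar frame, against the wanted (70, 0, 11). The two cameras and the networks agreed to 2–3 mm.
- **Other items:** by the top camera, the first footpeg, the throttle grip, the socket and the dish are each within about 4 mm of where they started, which is the networks' accuracy. In the last top picture the gripper stands clear of everything.
- **What disagreed:** the real fingertips were about 30 mm short of the reported TCP. My first grasp therefore closed on air above the footpeg without moving it. I measured the offset by depth and regrasped 30 mm lower. With the tool tilted, the cameras showed the offset lies along the tool axis.

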